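# Load the cell tester and hold its contact head down

### The job

Finish loading the three-well cell tester: stand one blue cell upright in each of the two empty wells, lowered to the bottom and not dropped, and leave the cell that is already loaded in its well. Then pull the sprung contact head down by its red handle, fully onto its stops, so that all three spring probes press on the cells for the measurement, and finish while still holding the handle down: do not let go. Do not disturb the solder spools and the board panel.

Things in the scene. Friction and masses are not known exactly. Their poses are not given: they have to be found in the camera images.
- fixture: clamshell cell tester, fixed: aluminium plate, x -66 to 170, y +-113, top at 20 mm; black block 64 x 164, 55 mm high, with three wells. Origin on the bench under the middle well; x from the wells to the hinge (away from the robot), y left along the wells, z up. Stop posts 105 mm high at x -45, y +-96; hinge cheeks 120 high at x 140, y +-106; terminal box 73 high at x 138 to 166, y +-75 mm
- well_left (a point): centre of the floor of the left well (at +y of the tester's frame), 25 mm above the bench. All wells are 38 x 38 mm inside, square to the tester, 30 mm deep with a small lead-in chamfer; their centres are 50 mm apart. One of the three wells, not always the same, already holds cell_c at the start
- well_mid (a point): centre of the floor of the middle well, 25 mm above the bench
- well_right (a point): centre of the floor of the right well (at -y of the tester's frame), 25 mm above the bench
- hinge (a point): middle of the hinge axis of the head, 115 mm above the bench, 140 mm behind the wells; the axis runs along the tester's y; point axes are those of the tester
- head (a joint): angle by which the sprung head is pulled down: 0 = open, 80 degrees above level, where springs keep it; 1.396 = level, on its stops. Two side arms (y +-96 mm, 8 thick) carry the red handle 205 mm from the hinge and a brown probe bar 48 mm wide, 140 mm from it. It resists at the handle with 1 N open, 4 N nearly level, about 10 N fully down on three cells; let go, it swings up
- grip: red handle bar, 22 mm thick, 176 mm long, turning freely about its own axis, so it can be pinched across and led round the arc by an upright gripper, or hooked from behind and pushed down. Origin at its middle, y along it (as the tester's y), x and z turn with it. Gap to the probe bar 30 mm. With head angle q it is at x = 140 - 205 cos(1.396 - q), z = 115 + 205 sin(1.396 - q) mm of the tester
- probe_left (a joint): compression in m of the spring probe over the left well: 0 = free, about 0.006 with the head fully down on a seated cell (about 3 N), at most 0.008
- probe_mid (a joint): the same for the probe over the middle well
- probe_right (a joint): the same for the probe over the right well
- cell_a: lithium cell, upright cylinder with blue wrap, a white band near the top and a flat steel and white top; diameter 32 mm, height 70 mm, about 145 g (hidden spread of a third); origin at the centre of its underside, z up along its axis. Stands loose on the bench, to be loaded
- cell_b: lithium cell, upright cylinder with blue wrap, a white band near the top and a flat steel and white top; diameter 32 mm, height 70 mm, about 145 g (hidden spread of a third); origin at the centre of its underside, z up along its axis. Stands loose on the bench, to be loaded
- cell_c: lithium cell, upright cylinder with blue wrap, a white band near the top and a flat steel and white top; diameter 32 mm, height 70 mm, about 145 g (hidden spread of a third); origin at the centre of its underside, z up along its axis. Already standing in one of the three wells, to be left there
- spool_yellow: bystander: yellow solder spool standing on its flange, diameter 68 mm, height 75 mm, 0.5 kg; origin at the centre of its underside
- spool_green: bystander: solder spool with green flanges and bright wire, diameter 68 mm, height 75 mm, 0.5 kg; origin at the centre of its underside
- panel: bystander: green panel of five circuit boards on short feet, 110 x 160 mm, 16 mm high; origin at the centre of its underside

How it is judged (in metres and radians):
On the way:
1. a cell stands upright at the bottom of each of the three wells, let go, with the head still up (((distance between cell_a and well_left below 0.008 m and distance between cell_b and well_mid below 0.008 m and distance between cell_c and well_right below 0.008 m) or (distance between cell_a and well_left below 0.008 m and distance between cell_b and well_right below 0.008 m and distance between cell_c and well_mid below 0.008 m) or (distance between cell_a and well_mid below 0.008 m and distance between cell_b and well_left below 0.008 m and distance between cell_c and well_right below 0.008 m) or (distance between cell_a and well_mid below 0.008 m and distance between cell_b and well_right below 0.008 m and distance between cell_c and well_left below 0.008 m) or (distance between cell_a and well_right below 0.008 m and distance between cell_b and well_left below 0.008 m and distance between cell_c and well_mid below 0.008 m) or (distance between cell_a and well_right below 0.008 m and distance between cell_b and well_mid below 0.008 m and distance between cell_c and well_left below 0.008 m)) and angle between each of cell_a, cell_b, cell_c's own z axis and vertical below 0.1 rad and distance of cell_c from where it was at the start of the episode below 0.01 m and contact force between the fingers and cell_a below 0.1 N and contact force between the fingers and cell_b below 0.1 N and contact force between the fingers and cell_c below 0.1 N and value of joint head below 0.3 rad), for 0.2 s.
At the end, for the whole second after the job is handed in: One cell stands upright (within 0.1 rad) in each well, its foot within 8 mm of the floor's centre, cell_c still in its own (within 10 mm); head joint above 1.37 and at rest, each probe pressed in by more than 2.5 mm; the fingers bear on the red handle with over 3 N and touch no cell (((distance between cell_a and well_left below 0.008 m and distance between cell_b and well_mid below 0.008 m and distance between cell_c and well_right below 0.008 m) or (distance between cell_a and well_left below 0.008 m and distance between cell_b and well_right below 0.008 m and distance between cell_c and well_mid below 0.008 m) or (distance between cell_a and well_mid below 0.008 m and distance between cell_b and well_left below 0.008 m and distance between cell_c and well_right below 0.008 m) or (distance between cell_a and well_mid below 0.008 m and distance between cell_b and well_right below 0.008 m and distance between cell_c and well_left below 0.008 m) or (distance between cell_a and well_right below 0.008 m and distance between cell_b and well_left below 0.008 m and distance between cell_c and well_mid below 0.008 m) or (distance between cell_a and well_right below 0.008 m and distance between cell_b and well_mid below 0.008 m and distance between cell_c and well_left below 0.008 m)) and angle between each of cell_a, cell_b, cell_c's own z axis and vertical below 0.1 rad and distance of cell_c from where it was at the start of the episode below 0.01 m and contact force between the fingers and cell_a below 0.1 N and contact force between the fingers and cell_b below 0.1 N and contact force between the fingers and cell_c below 0.1 N and value of joint head above 1.37 rad and value of joint each of probe_left, probe_mid, probe_right above 0.0025 m and velocity of joint head between -0.05 and 0.05 rad/s and contact force between the fingers and grip above 3 N); the arm keeps its last pose, push and grip.
It fails at once if a cell is let fall: it is in the air, more than about 25 mm above the floor of the wells, with nothing touching it ((height (world z) of cell_a above 0.05 m and contact force between anything else and cell_a below 0.01 N) or (height (world z) of cell_b above 0.05 m and contact force between anything else and cell_b below 0.01 N) or (height (world z) of cell_c above 0.05 m and contact force between anything else and cell_c below 0.01 N)).
It fails at once if a cell tips over (more than 35 degrees) (angle between any of cell_a, cell_b, cell_c's own z axis and vertical above 0.6 rad).
It fails at once if a solder spool or the board panel is moved by more than 15 mm (distance of any of spool_yellow, spool_green, panel from where it was at the start of the episode above 0.015 m).
It also fails if it takes over 72 s, if anything falls off the work surface, if the arm or the gripper's body presses on something with over 40 N, if the wrist force passes 120 N, or if a joint passes its speed limit or range.

### The arm

A 6-joint arm with a two-finger parallel gripper is mounted at the origin on the work surface. World frame = base frame: x ahead of the robot, y to its left, z up, the work surface at z = 0. Lengths are in mm, angles in rad, forces in N, time in s.
With the tool pointing down it reaches from about 275 to 750 mm from the base axis. Payload 10.2 kg.
Tool frame: the origin (TCP) lies at the very end of the fingers, on their centre line; the grasp point (between the pads) lies 19 mm behind it; z points along the fingers, y is the line along which they close (so a half turn about z gives the same grasp; the last joint's range is limited). The gripper opens to 85 mm and grips with 20 to 120 N. Pads are 22 mm wide; open, the fingers measure 114 mm over their backs; the gripper's body (76 mm by 85 mm) begins 54 mm behind the grasp point. The pads swing forward as they close: fully open they stand 13 mm farther back than shut.
Start: joints at [1.011, 0.313, 1.498, -0, 1.331, -0.223], TCP at [173.509, 495.506, 231.294] pointing down, gripper open.
Joint ranges: [-2.94, 2.94], [-0.97, 2.17], [0.19, 2.56], [-1.23, 4.37], [0.02, 3.11], [-2.88, 2.88]. Speed limits (rad/s): [2.39, 2.39, 3.01, 3.14, 3.14, 3.14].

### API

Orientations are given as a unit quaternion [w, x, y, z].
In Python, from rig import ctrl, optics gives the robot as it stands. The module is installed in compiled form; this text tells all that it offers.
- The arm moves only by the shell command python3 -m handwheel 'ROWS' [FORCE]. ROWS is JSON, a list that holds one entry, the list of rows, each a list of 5 numbers: the gripper command: -1 is fully open, 1 is shut, values between are in proportion, then the shift along the world's x, y, z in units of 50 mm (1.0 is 50 mm), then the turn about the world's z in units of 8 degrees (1.0 is 8 degrees). In form: [[[gripper, tx, ty, tz, twist], ...]]. A call has 1 to 10 rows; each row shifts and turns the commanded pose from where the row before left it; what a row does not reach is not made up. A row lasts 1/10 s, in which the tool goes at most 50 mm and 8.59 degrees, less where a joint would pass 70% of its speed; a pose out of reach is approached as far as the arm can. A call is refused whole if a number of a shift passes 1 or a number of a turn 1, either way. A call with a gripper value outside its range is refused whole. The fingers move at their own pace and stop on an object; FORCE is the grip in N (left out, the last holds). Time passes only in rows, so rows that do not move let the fingers close. It gives the time, the measured TCP pose, the force, the opening and the grip force at its end, in the units of the state.
- ctrl.sense(): the state, without advancing time (a new reading comes with each control period).
- optics.capture(name): name is "scene" or "top"; returns a dict with "img" (384x512x3 uint8, blue, green, red), "K" (3x3 intrinsics, pixels), "R" (3x3) and "t" (3): a world point X has camera coordinates R X + t. Camera axes: x right, y down, z forward; pixel columns grow to the right and rows downward; lengths in mm; the calibration is good to about 2 mm. A picture is of the moment at which its call begins. There is no depth.
- ctrl.finish_job(): hands the job in; it is judged then, once.
The state is a dict: "time_s": time; "joints": joint angles; "dq": joint speeds; "tau": joint torques, N m; "eef_pos": TCP position; "ee_rot": TCP orientation; "force": force on the tool from outside, world axes, zero at the start; "wrist_torque": the same for the moment, N m; "grip_width": opening from 0.0 (shut) to 1.0 (fully open); "grip_force": force on a finger pad.
Only numpy, scipy, OpenCV 4.12 (cv2) and the standard library are available. Lean on these libraries where they do the work, as an engineer would, in place of code of your own. Each camera call takes 0.05 s, during which the arm holds its last target. There are 200 camera calls.

## Working session

There is one attempt and no reset: what is moved stays moved. The work goes in short steps, Python scripts to look and compute and a shell command to move; the robot and the scene stay as the last step left them, time stands still between calls to the robot, and variables do not carry over. Pictures are saved under pics/ and viewed, at most 10 in all, crops included, and the job is handed in when it is done.

```bash
mkdir -p pics
python3 - <<'E'
from rig import ctrl, optics
import cv2, pickle
s=ctrl.sense(); print(s)
for n in("scene","top"):
    d=optics.capture(n); cv2.imwrite(f"pics/{n}0.png",d["img"]); pickle.dump(d,open(f"{n}0.pkl","wb")); print(n,d["K"].tolist(),d["R"].round(3).tolist(),d["t"].round(1).tolist())
E
```

```text
{'time_s': 0.0, 'joints': array([ 1.01060017e+00,  3.13478480e-01,  1.49841833e+00,  1.42231394e-05,
        1.33099676e+00, -2.23387715e-01]), 'dq': array([-5.58047940e-04,  1.00545730e-03,  8.09386626e-05, -8.48887565e-04,
        1.70194258e-03, -2.66734689e-04]), 'tau': array([-1.95848996e-03, -4.12260461e+01, -2.59742063e+01, -3.55708244e-04,
        4.13622693e-03,  5.98865981e-06]), 'eef_pos': array([173.36732227, 495.28677513, 230.72756201]), 'ee_rot': array([-2.54758030e-04,  1.67610995e-01,  9.85852997e-01, -5.98533398e-04]), 'force': array([-0.65916685, -0.22996026, -0.80514172]), 'wrist_torque': array([-0.00116842,  0.04771916, -0.01136516]), 'grip_force': 0.0, 'grip_width': 1.0010029894105348}
scene [[404.8493337373244, 0.0, 251.28862415486205], [0.0, 404.8493337373244, 193.13398848556838], [0.0, 0.0, 1.0]] [[0.744, 0.668, 0.014], [0.382, -0.408, -0.829], [-0.548, 0.622, -0.559]] [-381.5, -41.1, 1619.0]
top [[347.4974297777634, 0.0, 255.79634813083652], [0.0, 347.4974297777634, 188.60895323942106], [0.0, 0.0, 1.0]] [[-0.004, -1.0, -0.003], [-0.988, 0.004, -0.151], [0.151, 0.002, -0.988]] [-3.2, 581.9, 1161.1]
```

View pics/scene0.png

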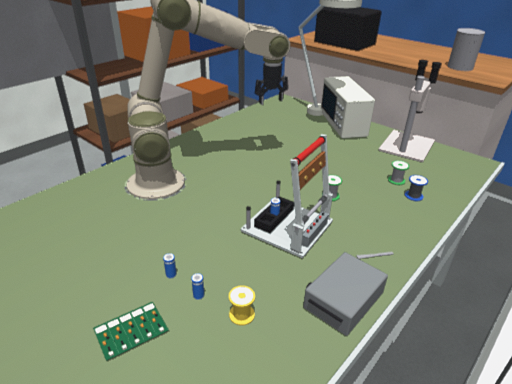

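View pics/top0.png

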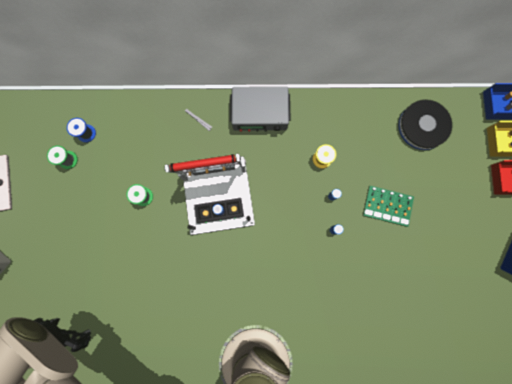

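```bash
cat > h.py <<'E'
import numpy as np, cv2, pickle
def ray(d,u,v,z):
    "pixel -> world point on plane height z"
    c=-d["R"].T@d["t"]; r=d["R"].T@np.linalg.inv(d["K"])@[u,v,1]
    return c+r*(z-c[2])/r[2]
def two(d,p,e,q):
    "midpoint and gap of two rays"
    a,b=[-x["R"].T@x["t"] for x in(d,e)]
    r,s=[x["R"].T@np.linalg.inv(x["K"])@[*k,1] for x,k in((d,p),(e,q))]
    l=np.linalg.lstsq(np.c_[r,-s],b-a,rcond=None)[0]
    return (a+r*l[0]+b+s*l[1])/2, np.linalg.norm(a+r*l[0]-b-s*l[1])
def proj(d,X):
    c=d["R"]@np.asarray(X,float)+d["t"]; p=d["K"]@c; return p[:2]/p[2]
def blobs(d,lo,hi,amin=15):
    m=cv2.inRange(cv2.cvtColor(d["img"],cv2.COLOR_BGR2HSV),np.array(lo),np.array(hi))
    n,_,s,c=cv2.connectedComponentsWithStats(m)
    return [(c[i].round(1).tolist(),s[i].tolist()) for i in range(1,n) if s[i,4]>=amin]
def load(n): return pickle.load(open(n+".pkl","rb"))
E
python3 - <<'E'
from h import *
t=load("top0"); s=load("scene0")
a=cv2.resize(t["img"][145:245,155:265],None,fx=5,fy=5,interpolation=cv2.INTER_CUBIC)
b=cv2.resize(t["img"][180:245,320:355],None,fx=6,fy=6,interpolation=cv2.INTER_CUBIC)
o=np.zeros((500,800,3),np.uint8); o[:a.shape[0],:a.shape[1]]=a; o[:b.shape[0],560:560+b.shape[1]]=b
cv2.imwrite("pics/crop1.png",o)
c=cv2.resize(s["img"][130:320,150:340],None,fx=3.15,fy=3.15,interpolation=cv2.INTER_CUBIC); cv2.imwrite("pics/crop2.png",c)
for n,d in(("top",t),("scene",s)):
    print(n,"blue",[b for b in blobs(d,(105,120,60),(130,255,255)) if 150<b[0][0]<345]); print("red",[b for b in blobs(d,(0,150,100),(5,255,255),60)])
E
```

```text
top blue [([331.0, 196.9], [329, 194, 6, 6, 20]), ([332.2, 230.1], [330, 226, 6, 8, 23])]
red [([202.2, 162.6], [173, 155, 59, 16, 420]), ([505.5, 177.4], [499, 163, 13, 30, 326])]
scene blue [([225.2, 5.3], [207, 0, 31, 17, 320]), ([279.7, 13.1], [245, 0, 74, 37, 1833]), ([310.1, 25.0], [303, 15, 14, 18, 143]), ([201.5, 43.0], [189, 33, 34, 19, 347]), ([225.4, 69.3], [209, 50, 30, 43, 916]), ([252.3, 73.4], [244, 51, 20, 49, 695]), ([282.2, 67.3], [281, 57, 4, 20, 41]), ([281.1, 83.6], [280, 81, 3, 7, 18]), ([270.9, 92.7], [264, 88, 16, 11, 102]), ([274.5, 209.9], [270, 205, 10, 11, 81]), ([169.3, 260.3], [164, 258, 10, 4, 15]), ([170.1, 270.0], [165, 262, 11, 16, 132]), ([197.1, 281.1], [192, 278, 11, 5, 18]), ([197.8, 291.1], [192, 284, 12, 15, 138])]
red [([310.5, 148.4], [297, 137, 27, 24, 202])]
```

View pics/crop1.png

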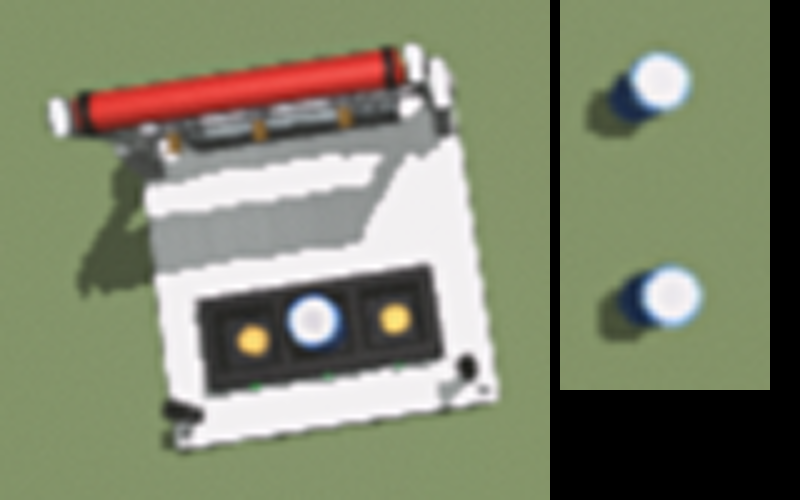

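View pics/crop2.png

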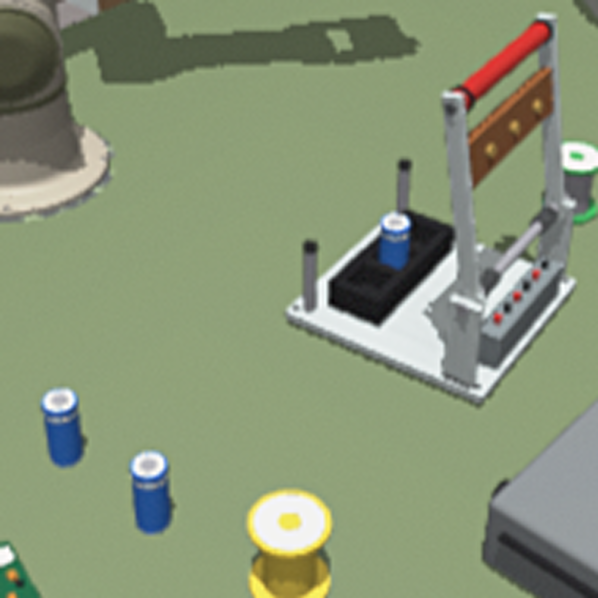

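Run:
```python
from h import *
t=load("top0"); s=load("scene0")
def P(x,y): return (x+.5)/5-.5+155,(y+.5)/5-.5+145
print("block",[ray(t,*P(*p),55).round(1).tolist() for p in((197,300),(432,265),(443,357),(208,393))])
g=[b for b in blobs(t,(12,90,120),(35,255,255),4) if 195<b[0][0]<245 and 195<b[0][1]<220]; print(g)
G=[ray(t,*b[0],26) for b in g]; print("gold",[x.round(1).tolist() for x in G])
for n,x0,y0,x1,y1,z in(("A",328,188,345,204,70),("B",328,222,345,240,70),("C",208,200,228,217,95)):
    m=cv2.cvtColor(t["img"],cv2.COLOR_BGR2HSV)[y0:y1,x0:x1]; m=((m[...,1]<80)&(m[...,2]>150))
    v,u=np.nonzero(m); c=(u.mean()+x0,v.mean()+y0); print(n,m.sum(),c,ray(t,*c,z).round(1))
def Q(x,y): return (x+.5)/3.15-.5+150,(y+.5)/3.15-.5+130
for n,p,z in(("B",(60,400),70),("A",(149,464),70),("C",(396,222),95)): print("scene",n,ray(s,*Q(*p),z).round(1))
for p,q in(((173,412),(310,245)),((467,366),(404,165))): 
    X,e=two(t,P(*p),s,Q(*q)); print("post tops",X.round(1),e.round(1))
for n,p,q in (("handleL",(85,112),(455,100)),("handleR",(390,66),(547,30))):
    X,e=two(t,P(*p),s,Q(*q)); print(n,X.round(1),e.round(1))
print("plate front",[ray(t,*P(*p),20).round(1) for p in((178,450),(497,400))])
for n,p in (("yel",(325,154)),): print(n,ray(t,*p,75))
```

```text
block [[525.8, 205.8, 55.0], [549.3, 45.3, 55.0], [486.3, 37.6, 55.0], [462.5, 196.8, 55.0]]
[([233.5, 208.5], [231, 206, 6, 6, 32]), ([205.2, 212.6], [202, 210, 7, 6, 32])]
gold [[514.7, 72.7, 26.0], [500.8, 171.3, 26.0]]
A 84 (np.float64(336.7857142857143), np.float64(192.9404761904762)) [ 562.  -279.6   70. ]
B 87 (np.float64(338.6896551724138), np.float64(228.7816091954023)) [ 441.4 -281.3   70. ]
C 100 (np.float64(216.09), np.float64(206.49)) [515.  125.5  95. ]
scene B [ 441.5 -277.6   70. ]
scene A [ 561.1 -276.1   70. ]
scene C [508.6 124.3  95. ]
post tops [412.4 183.3   0.8] 121.9
post tops [508.8  49.4 200.6] 99.9
handleL [576.6 198.8 256.8] 99.5
handleR [644.4  77.1 378.3] 82.8
plate front [array([425. , 222.9,  20. ]), array([458.8,   1.3,  20. ])]
yel [ 696.27459549 -243.29504945   75.        ]
```

```bash
python3 -m handwheel '[[[-1,0.268,-0.775,-0.1,-0.39],[-1,0.268,-0.775,-0.1,-0.39],[-1,0.268,-0.775,-0.1,-0.39],[-1,0.268,-0.775,-0.1,-0.39],[-1,0.268,-0.775,-0.1,-0.39],[-1,0.268,-0.775,-0.1,-0.39],[-1,0.268,-0.775,-0.1,-0.39],[-1,0.268,-0.775,-0.1,-0.39],[-1,0.268,-0.775,-0.1,-0.39],[-1,0.268,-0.775,-0.1,-0.39]]]' 30
python3 -m handwheel '[[[-1,0.268,-0.775,-0.1,-0.39],[-1,0.268,-0.775,-0.1,-0.39],[-1,0.268,-0.775,-0.1,-0.39],[-1,0.268,-0.775,-0.1,-0.39],[-1,0.268,-0.775,-0.1,-0.39],[-1,0.268,-0.775,-0.1,-0.39],[-1,0.268,-0.775,-0.1,-0.39],[-1,0.268,-0.775,-0.1,-0.39],[-1,0.268,-0.775,-0.1,-0.39],[-1,0.268,-0.775,-0.1,-0.39]]]'
python3 -m handwheel '[[[-1,0,0,0,0],[-1,0,0,0,0],[-1,0,0,0,0]]]'
```

```text
time_s: 1.1
eef_pos: [307.5, 106.4, 181.1]
ee_rot: [0.0, 0.427, 0.904, 0.0]
force: [1.3, 0.8, 0.2]
grip_width: 1.0
grip_force: 0.0
time_s: 2.1
eef_pos: [441.7, -281.1, 130.7]
ee_rot: [-0.0, 0.655, 0.756, 0.0]
force: [0.6, 0.3, 1.3]
grip_width: 0.999
grip_force: 0.0
time_s: 2.4
eef_pos: [441.3, -278.6, 131.2]
ee_rot: [-0.0, 0.654, 0.757, 0.0]
force: [0.2, 0.2, -0.2]
grip_width: 0.999
grip_force: 0.0
```

```bash
python3 -m handwheel '[[[-1,0,-0.02,-0.4,0],[-1,0,0,-0.5,0],[-1,0,0,-0.5,0],[-1,0,0,-0.42,0],[-1,0,0,0,0],[1,0,0,0,0],[1,0,0,0,0],[1,0,0,0,0],[1,0,0,0,0],[1,0,0,0,0]]]' 30
python3 -m handwheel '[[[1,0,0,0,0],[1,0,0,0.2,0],[1,0,0,0.5,0],[1,0,0,0.8,0],[1,0,0,0.8,0],[1,0,0,0.3,0],[1,0,0,0,0],[1,0,0,0,0]]]'
python3 - <<'E'
from rig import ctrl, optics
from h import *
t=optics.capture("top"); s=optics.capture("scene"); st=ctrl.sense(); print(st["eef_pos"])
pickle.dump(t,open("top1.pkl","wb")); pickle.dump(s,open("scene1.pkl","wb"))
o=np.zeros((420,800,3),np.uint8)
for i,d in enumerate((t,s)):
    u,v=proj(d,st["eef_pos"]).astype(int); o[:,i*400:i*400+400]=cv2.resize(d["img"][v-52:v+53,u-50:u+50],(400,420),interpolation=cv2.INTER_CUBIC); print(u-50,v-52)
cv2.imwrite("pics/g1.png",o)
E
```

```text
time_s: 3.4
eef_pos: [441.9, -280.8, 41.2]
ee_rot: [0.001, 0.654, 0.756, -0.0]
force: [-0.5, 0.5, 7.1]
grip_width: 0.363
grip_force: 29.7
time_s: 4.2
eef_pos: [441.1, -280.1, 169.6]
ee_rot: [-0.001, 0.654, 0.756, 0.0]
force: [-0.4, -0.6, -2.4]
grip_width: 0.367
grip_force: 30.2
[ 440.98157217 -279.99516749  168.89298181]
295 175
114 178
```

View pics/g1.png

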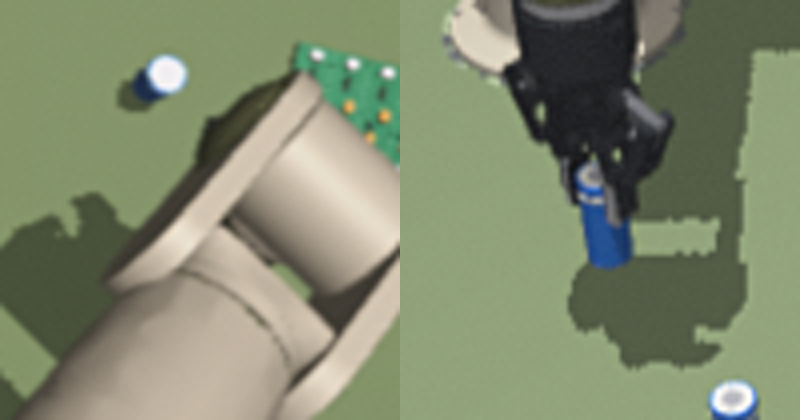

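Run:
```python
from h import *
s=load("scene1"); X=np.array([441,-280,168.9])
for dy in(-3,0,3):
  for dz in(-39,-15): print(dy,dz,((proj(s,X+[0,dy,dz])-[114,178]+.5)*4-.5+[400,0]).round(1))
m=cv2.inRange(cv2.cvtColor(s["img"],cv2.COLOR_BGR2HSV),(105,120,40),(130,255,255))
for v in range(230,248):
    u=np.nonzero(m[v,145:185])[0]+145
    if len(u): print(v,u.min(),u.max(),((u.mean()-114+.5)*4-.5+400))
```

```text
-3 -39 [605.1 255.9]
-3 -15 [601.4 229.4]
0 -39 [608.6 253.9]
0 -15 [604.9 227.3]
3 -39 [612.  251.8]
3 -15 [608.4 225.3]
230 160 164 593.5
231 160 164 593.5
232 160 164 593.5
233 160 170 599.7857142857143
234 160 170 603.2777777777778
235 160 170 605.5
236 160 170 605.5
237 161 170 607.5
238 161 171 609.5
239 161 171 609.5
240 161 171 609.5
241 161 171 609.5
242 161 170 607.5
243 162 170 609.5
244 163 167 605.5
```

```bash
python3 -m handwheel '[[[1,0.147,0.4,0,0],[1,0.147,0.75,0,0],[1,0.147,0.75,0,0],[1,0.147,0.75,0,0],[1,0.147,0.75,0,0],[1,0.147,0.75,0,0],[1,0.147,0.75,0,0],[1,0.147,0.75,0,0],[1,0.147,0.75,0,0],[1,0.147,0.646,0,0]]]' 30
python3 -m handwheel '[[[1,0,0,0,0],[1,0,0,-0.5,0],[1,0,0,-0.5,0],[1,0,0,0,0],[1,0,0,0,0]]]'
python3 - <<'E'
from rig import ctrl, optics
from h import *
s=optics.capture("scene"); st=ctrl.sense(); print(st["eef_pos"],st["force"])
pickle.dump(s,open("scene2.pkl","wb"))
a,b=225,170
o=cv2.resize(s["img"][b:b+75,a:a+100],(800,600),interpolation=cv2.INTER_CUBIC)
cv2.imwrite("pics/w1.png",o)
P=lambda X:((proj(s,X)-[a,b]+.5)*8-.5).round(0)
ex=np.array([.9895,.1444,0]);ey=np.array([-.1444,.9895,0]);O=np.array([507.3,121.8,0])
for x,y in((-32,-82),(32,-82),(32,82),(-32,82)): print("block",x,y,P(O+ex*x+ey*y+[0,0,55]))
for y in(-50,0,50): print("well rim ctr",y,P(O+ey*y+[0,0,55]))
print("C top",P(O+[0,0,95]),"foot",P(st["eef_pos"]+[0,0,-39]))
E
```

```text
time_s: 5.3
eef_pos: [514.5, 73.7, 169.1]
ee_rot: [-0.001, 0.654, 0.757, -0.001]
force: [0.6, -0.5, -1.6]
grip_width: 0.366
grip_force: 30.2
time_s: 5.8
eef_pos: [514.9, 71.4, 120.3]
ee_rot: [-0.0, 0.654, 0.756, -0.0]
force: [0.1, 0.4, -1.4]
grip_width: 0.361
grip_force: 30.2
[515.38842924  71.44171594 121.01029459] [ 0.57925848  0.52620618 -1.93320422]
block -32 -82 [228. 393.]
block 32 -82 [360. 448.]
block 32 82 [554. 256.]
block -32 82 [429. 209.]
well rim ctr -50 [334. 381.]
well rim ctr 0 [396. 322.]
well rim ctr 50 [455. 267.]
C top [400. 246.] foot [337. 331.]
```

View pics/w1.png

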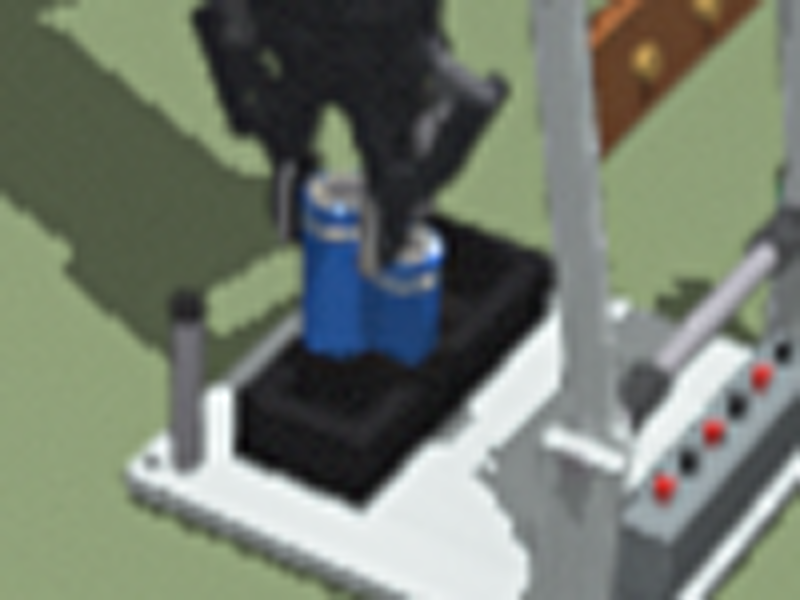

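```bash
python3 -m handwheel '[[[1,-0.01,0.01,-0.2,0],[1,0,0,-0.2,0],[1,0,0,-0.1,0],[1,0,0,-0.1,0],[1,0,0,-0.1,0],[1,0,0,0,0],[1,0,0,0,0]]]' 30
python3 -m handwheel '[[[1,0,0,-0.08,0],[1,0,0,-0.08,0],[1,0,0,0,0]]]'
python3 -c "
from rig import ctrl
s=ctrl.sense();print(s['eef_pos'],s['force'],s['wrist_torque'])"
```

```text
time_s: 6.55
eef_pos: [514.6, 72.3, 85.3]
ee_rot: [0.0, 0.654, 0.756, 0.0]
force: [0.9, -0.3, -1.7]
grip_width: 0.361
grip_force: 30.3
time_s: 6.85
eef_pos: [514.2, 72.3, 76.7]
ee_rot: [-0.0, 0.654, 0.756, -0.0]
force: [-0.6, -0.3, -1.8]
grip_width: 0.364
grip_force: 30.3
[514.18459691  72.32098536  76.70268696] [-0.5530347  -0.34269445 -1.81501876] [ 0.00987017 -0.00363412 -0.03752094]
```

```bash
python3 -m handwheel '[[[1,0,0,-0.08,0],[1,0,0,-0.06,0],[1,0,0,-0.04,0],[1,0,0,0,0]]]' 
python3 -m handwheel '[[[1,0,0,-0.02,0],[1,0,0,-0.02,0],[1,0,0,0,0]]]'
```

```text
time_s: 7.25
eef_pos: [514.3, 72.3, 68.0]
ee_rot: [-0.0, 0.654, 0.756, -0.0]
force: [0.8, 0.0, -1.9]
grip_width: 0.364
grip_force: 30.3
time_s: 7.55
eef_pos: [514.6, 72.3, 66.3]
ee_rot: [0.0, 0.654, 0.756, 0.0]
force: [-0.1, 1.0, -1.5]
grip_width: 0.362
grip_force: 30.4
```

```bash
python3 -m handwheel '[[[1,0,0,-0.02,0],[1,0,0,-0.02,0],[1,0,0,0,0]]]'
```

```text
time_s: 7.85
eef_pos: [514.9, 72.3, 66.1]
ee_rot: [0.001, 0.654, 0.757, 0.0]
force: [-6.0, 1.1, 17.4]
grip_width: 0.368
grip_force: 31.9
```

```bash
python3 -m handwheel '[[[0.1,0,0,0.01,0],[-0.2,0,0,0,0],[-0.2,0,0,0,0],[-0.6,0,0,0,0],[-0.6,0,0,0.1,0],[-1,0,0,0.4,0],[-1,0,0,0.8,0],[-1,0,0,0.8,0],[-1,0.1,-0.5,0,0],[-1,0.1,-0.7,0,0]]]' 
python3 -m handwheel '[[[-1,0.1,-0.75,0,0],[-1,0.1,-0.75,0,0],[-1,0.1,-0.75,0,0],[-1,0.1,-0.75,0,0],[-1,0.1,-0.75,0,0],[-1,0.1,-0.75,0,0],[-1,0.1,-0.75,-0.3,0],[-1,0.03,-0.57,-0.5,0],[-1,0,0,0,0],[-1,0,0,0,0]]]'
python3 - <<'E'
from rig import ctrl, optics
from h import *
s=optics.capture("scene"); st=ctrl.sense(); print(st["eef_pos"],st["force"])
a,b=180,130
o=cv2.resize(s["img"][b:b+170,a:a+170],(600,600),interpolation=cv2.INTER_CUBIC)
cv2.imwrite("pics/w2.png",o)
E
```

```text
time_s: 8.85
eef_pos: [525.0, 12.5, 171.4]
ee_rot: [0.001, 0.653, 0.757, 0.001]
force: [-0.5, 0.0, -0.4]
grip_width: 1.002
grip_force: 0.0
time_s: 9.85
eef_pos: [560.8, -278.7, 129.6]
ee_rot: [-0.001, 0.654, 0.756, 0.0]
force: [0.2, 0.9, 1.0]
grip_width: 1.0
grip_force: 0.0
[ 561.24845917 -278.23943829  130.50508739] [-0.44083439  0.61979645  1.01452206]
```

View pics/w2.png

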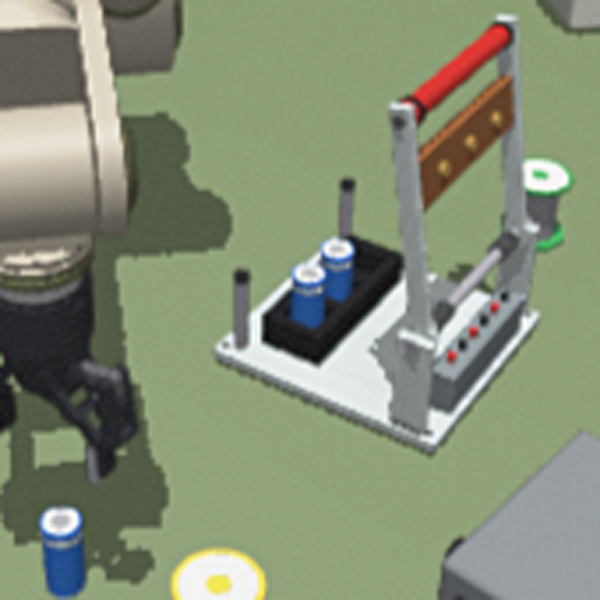

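```bash
python3 -m handwheel '[[[-1,0,0,-0.4,0],[-1,0,0,-0.5,0],[-1,0,0,-0.5,0],[-1,0,0,-0.38,0],[-1,0,0,0,0],[1,0,0,0,0],[1,0,0,0,0],[1,0,0,0,0],[1,0,0,0,0],[1,0,0,0,0]]]' 30
python3 -m handwheel '[[[1,0,0,0,0],[1,0,0,0.2,0],[1,0,0,0.5,0],[1,0,0,0.8,0],[1,0,0,0.8,0],[1,0,0,0.3,0],[1,0,0,0,0],[1,-0.1,0.4,0,0],[1,-0.1,0.7,0,0],[1,-0.1,0.7,0,0]]]'
python3 -m handwheel '[[[1,-0.1,0.75,0,0],[1,-0.1,0.75,0,0],[1,-0.1,0.75,0,0],[1,-0.1,0.75,0,0],[1,-0.1,0.75,0,0],[1,-0.1,0.75,0,0],[1,-0.1,0.75,0,0],[1,-0.1,0.75,0,0],[1,-0.12,0.75,0,0],[1,0,0.44,0,0]]]'
python3 -m handwheel '[[[1,0,0,0,0],[1,0,0,0,0],[1,0,0,0,0],[1,0,0,0,0]]]'
python3 - <<'E'
from rig import ctrl
print(ctrl.sense()["eef_pos"])
E
```

```text
time_s: 10.9
eef_pos: [561.5, -279.0, 41.8]
ee_rot: [0.001, 0.654, 0.756, 0.0]
force: [0.1, 0.5, 6.4]
grip_width: 0.366
grip_force: 29.9
time_s: 11.9
eef_pos: [544.9, -187.5, 169.0]
ee_rot: [-0.002, 0.654, 0.756, -0.0]
force: [0.1, 0.6, -1.1]
grip_width: 0.361
grip_force: 30.1
time_s: 12.9
eef_pos: [498.3, 173.1, 169.4]
ee_rot: [-0.001, 0.653, 0.757, -0.001]
force: [0.3, -0.4, -1.1]
grip_width: 0.365
grip_force: 30.1
time_s: 13.3
eef_pos: [500.1, 169.9, 170.5]
ee_rot: [-0.0, 0.655, 0.756, -0.0]
force: [0.4, -0.3, -1.4]
grip_width: 0.363
grip_force: 30.1
[500.05804756 169.86976218 170.48890644]
```

```bash
python3 -m handwheel '[[[1,0,0.025,-0.3,0],[1,0,0,-0.5,0],[1,0,0,-0.4,0],[1,0,0,-0.2,0],[1,0,0,-0.1,0],[1,0,0,-0.1,0],[1,0,0,-0.1,0],[1,0,0,0,0],[1,0,0,0,0]]]' 30
python3 -m handwheel '[[[1,0,0,-0.08,0],[1,0,0,-0.08,0],[1,0,0,0,0]]]'
python3 -c "
from rig import ctrl
s=ctrl.sense();print(s['eef_pos'],s['force'],s['wrist_torque'])"
```

```text
time_s: 14.2
eef_pos: [500.2, 172.1, 86.2]
ee_rot: [0.0, 0.654, 0.756, 0.0]
force: [0.9, 0.5, -1.4]
grip_width: 0.363
grip_force: 30.1
time_s: 14.5
eef_pos: [499.7, 172.0, 77.2]
ee_rot: [-0.0, 0.654, 0.756, -0.0]
force: [-0.2, -0.2, -1.4]
grip_width: 0.364
grip_force: 30.1
[499.6886398  172.02605884  77.20389012] [-0.22280198 -0.23989609 -1.35284474] [-0.03254047 -0.02310789 -0.00878134]
```

```bash
python3 -m handwheel '[[[1,0,0,-0.08,0],[1,0,0,-0.07,0],[1,0,0,-0.05,0],[1,0,0,-0.02,0],[1,0,0,0,0]]]' 
python3 -m handwheel '[[[1,0,0,-0.02,0],[1,0,0,0,0]]]'
```

```text
time_s: 15.0
eef_pos: [499.9, 172.1, 66.9]
ee_rot: [-0.0, 0.654, 0.756, -0.0]
force: [-1.2, -0.3, 0.7]
grip_width: 0.367
grip_force: 30.1
time_s: 15.2
eef_pos: [500.1, 172.1, 66.8]
ee_rot: [0.0, 0.654, 0.756, 0.0]
force: [-3.8, -0.6, 9.8]
grip_width: 0.366
grip_force: 30.7
```

```bash
python3 -m handwheel '[[[0.1,0,0,0.01,0],[-0.2,0,0,0,0],[-0.2,0,0,0,0],[-0.6,0,0,0,0],[-0.6,0,0,0.1,0],[-1,0,0,0.4,0],[-1,-0.2,0,0.8,0],[-1,-0.2,0,0.8,0],[-1,0,0,0.8,0],[-1,0,0,0.8,0]]]' 
python3 -m handwheel '[[[-1,0,-0.2,0.8,0],[-1,0,-0.2,0.8,0],[-1,0,0,0.4,0],[-1,0,0,0,0],[-1,0,0,0,0]]]'
python3 - <<'E'
from rig import ctrl, optics
from h import *
t=load("top0");s=load("scene0")
print("handle top",ray(t,202.2,162.6,322),"scene",ray(s,310.5,148.4,317))
s=optics.capture("scene"); st=ctrl.sense(); print(st["eef_pos"],st["force"],st["joints"])
a,b=220,100
o=cv2.resize(s["img"][b:b+150,a:a+150],(600,600),interpolation=cv2.INTER_CUBIC)
cv2.imwrite("pics/w3.png",o)
E
```

```text
time_s: 16.2
eef_pos: [479.5, 172.1, 253.5]
ee_rot: [0.0, 0.654, 0.756, 0.0]
force: [-0.0, -0.3, 0.1]
grip_width: 1.002
grip_force: 0.0
time_s: 16.7
eef_pos: [479.8, 152.1, 350.8]
ee_rot: [-0.0, 0.654, 0.756, -0.0]
force: [-0.2, 0.4, -0.5]
grip_width: 1.0
grip_force: 0.0
handle top [610.77490277 137.89857828 322.        ] scene [608.69715461 149.83223175 317.        ]
[479.6574039  152.10098518 350.20023628] [ 0.7965336  -0.79006875 -0.98374379] [ 7.38199400e-02  2.09865554e-01  1.32594041e+00  4.16043795e-05
  1.60769584e+00 -7.11992538e-02]
```

View pics/w3.png

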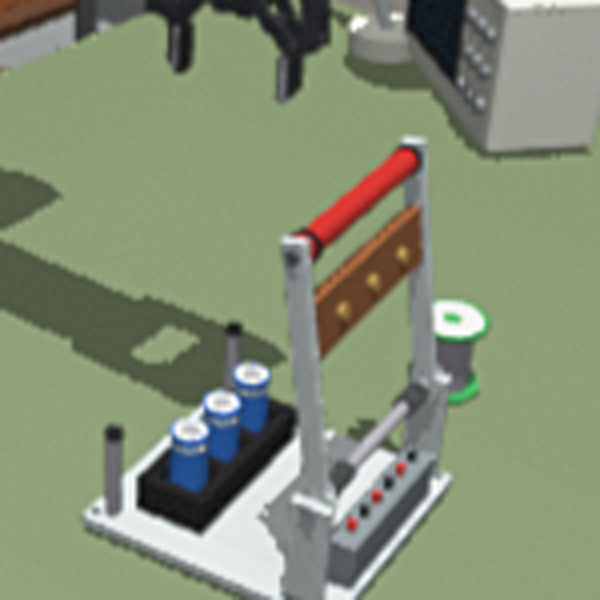

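```bash
python3 -m handwheel '[[[-1,0.4,-0.04,0,0],[-1,0.6,-0.07,0,0],[-1,0.6,-0.07,0,0],[-1,0.6,-0.07,0,0],[-1,0.42,-0.04,0,0],[-1,0,0,0,0],[-1,0,0,0,0],[-1,0,0,0,0]]]' 
python3 -c "
from rig import ctrl
print(ctrl.sense()['eef_pos'])"
```

```text
time_s: 17.55
eef_pos: [610.3, 137.9, 351.2]
ee_rot: [-0.0, 0.654, 0.757, -0.0]
force: [-0.7, 0.0, 1.2]
grip_width: 1.002
grip_force: 0.0
[610.29302943 137.89343828 351.15651115]
```

```bash
python3 -m handwheel '[[[-1,0,0,-0.3,0],[-1,0,0,-0.4,0],[-1,0,0,-0.34,0],[-1,0,0,0,0],[0.2,0,0,0,0],[1,0,0,0,0],[1,0,0,0,0],[1,0,0,0,0],[1,0,0,0,0],[1,0,0,0,0]]]' 40
python3 -c "
from rig import ctrl
s=ctrl.sense();print(s['eef_pos'],s['force'],s['grip_width'])
import numpy as np
O=np.array([507.3,121.8,0]);ex=np.array([.9895,.1444,0])
pr=None
for i in range(0,21):
    a=np.radians(80*(1-i/20)); X=O+ex*(140-205*np.cos(a))+[0,0,115+205*np.sin(a)]
    if pr is not None: print(i,((X-pr)/50).round(3).tolist(),X.round(1).tolist())
    pr=X
"
```

```text
time_s: 18.55
eef_pos: [611.2, 137.6, 299.9]
ee_rot: [0.0, 0.654, 0.756, 0.0]
force: [0.8, 0.3, 3.0]
grip_width: 0.245
grip_force: 39.1
[611.15058918 137.57195801 299.86928974] [0.83994072 0.26711378 3.01788695] 0.24496663877883557
1 [-0.277, -0.04, -0.059] [596.8, 134.9, 313.9]
2 [-0.272, -0.04, -0.079] [583.1, 132.9, 310.0]
3 [-0.266, -0.039, -0.098] [569.8, 130.9, 305.1]
4 [-0.259, -0.038, -0.116] [556.9, 129.0, 299.3]
5 [-0.25, -0.036, -0.134] [544.4, 127.2, 292.5]
6 [-0.24, -0.035, -0.152] [532.4, 125.5, 285.0]
7 [-0.229, -0.033, -0.168] [520.9, 123.8, 276.5]
8 [-0.217, -0.032, -0.184] [510.1, 122.2, 267.3]
9 [-0.204, -0.03, -0.199] [499.9, 120.7, 257.4]
10 [-0.189, -0.028, -0.213] [490.4, 119.3, 246.8]
11 [-0.174, -0.025, -0.226] [481.7, 118.1, 235.5]
12 [-0.158, -0.023, -0.237] [473.8, 116.9, 223.6]
13 [-0.142, -0.021, -0.248] [466.7, 115.9, 211.2]
14 [-0.124, -0.018, -0.257] [460.5, 115.0, 198.4]
15 [-0.106, -0.015, -0.265] [455.2, 114.2, 185.1]
16 [-0.088, -0.013, -0.272] [450.8, 113.6, 171.5]
17 [-0.069, -0.01, -0.278] [447.4, 113.1, 157.6]
18 [-0.049, -0.007, -0.282] [445.0, 112.7, 143.5]
19 [-0.03, -0.004, -0.285] [443.5, 112.5, 129.3]
20 [-0.01, -0.001, -0.286] [443.0, 112.4, 115.0]
```

```bash
python3 -m handwheel '[[[1,-0.14,-0.02,-0.03,0],[1,-0.137,-0.02,-0.029,0],[1,-0.272,-0.04,-0.079,0],[1,-0.266,-0.039,-0.098,0],[1,0,0,0,0]]]' 40
python3 -c "
from rig import ctrl
s=ctrl.sense();print(s['eef_pos'],s['force'])"
```

```text
time_s: 19.05
eef_pos: [569.2, 131.3, 287.2]
ee_rot: [-0.0, 0.654, 0.756, -0.001]
force: [0.3, -1.3, 0.2]
grip_width: 0.244
grip_force: 40.5
[569.17311587 131.32549355 287.24310985] [ 0.28140677 -1.26139587  0.23484071]
```

Following well with low force; the TCP should sit about 18 below the bar centre (305.1).

```bash
python3 -m handwheel '[[[1,-0.259,-0.038,-0.116,0],[1,-0.25,-0.036,-0.134,0],[1,-0.24,-0.035,-0.152,0],[1,-0.229,-0.033,-0.168,0],[1,-0.217,-0.032,-0.184,0],[1,0,0,0,0]]]' 40
python3 -m handwheel '[[[1,-0.204,-0.03,-0.199,0],[1,-0.189,-0.028,-0.213,0],[1,-0.174,-0.025,-0.226,0],[1,-0.158,-0.023,-0.237,0],[1,-0.142,-0.021,-0.248,0],[1,0,0,0,0]]]'
```

```text
time_s: 19.65
eef_pos: [510.2, 122.6, 249.0]
ee_rot: [-0.0, 0.654, 0.756, -0.001]
force: [4.2, -1.5, -2.8]
grip_width: 0.242
grip_force: 40.5
time_s: 20.25
eef_pos: [468.1, 116.3, 193.3]
ee_rot: [0.001, 0.654, 0.756, 0.0]
force: [4.0, -2.1, 1.0]
grip_width: 0.241
grip_force: 40.6
```

```bash
python3 -m handwheel '[[[1,-0.124,-0.018,-0.257,0],[1,-0.106,-0.015,-0.265,0],[1,-0.088,-0.013,-0.272,0],[1,-0.069,-0.01,-0.278,0],[1,0,0,0,0]]]' 40
python3 -m handwheel '[[[1,-0.049,-0.007,-0.282,0],[1,-0.03,-0.004,-0.2,0],[1,0,0,0,0],[1,0,0,0,0]]]'
```

```text
time_s: 20.75
eef_pos: [449.3, 113.5, 139.9]
ee_rot: [0.001, 0.654, 0.756, 0.001]
force: [4.0, -2.5, 3.3]
grip_width: 0.245
grip_force: 40.9
time_s: 21.15
eef_pos: [445.9, 113.0, 116.7]
ee_rot: [0.001, 0.654, 0.756, 0.001]
force: [4.2, -3.1, 3.6]
grip_width: 0.244
grip_force: 41.0
```

```bash
python3 -m handwheel '[[[1,0,0,-0.16,0],[1,0,0,-0.16,0],[1,0,0,0,0],[1,0,0,0,0]]]' 40
python3 -m handwheel '[[[1,0,0,-0.06,0],[1,0,0,-0.04,0],[1,0,0,0,0],[1,0,0,0,0]]]'
```

```text
time_s: 21.55
eef_pos: [445.1, 112.9, 100.7]
ee_rot: [0.001, 0.654, 0.756, 0.0]
force: [-0.1, -4.6, 10.2]
grip_width: 0.242
grip_force: 41.7
time_s: 21.95
eef_pos: [445.1, 112.9, 96.6]
ee_rot: [0.001, 0.654, 0.757, 0.0]
force: [-4.5, -5.4, 20.9]
grip_width: 0.236
grip_force: 42.9
```

```bash
python3 -m handwheel '[[[1,-0.01,0,-0.02,0],[1,0,0,-0.02,0],[1,0,0,0,0],[1,0,0,0,0],[1,0,0,0,0]]]'
python3 - <<'E'
from rig import ctrl, optics
from h import *
s=optics.capture("scene"); st=ctrl.sense(); print(st["eef_pos"],st["force"],st["grip_width"])
a,b=220,130
o=cv2.resize(s["img"][b:b+130,a:a+130],(600,600),interpolation=cv2.INTER_CUBIC)
cv2.imwrite("pics/w4.png",o)
E
```

```text
time_s: 22.45
eef_pos: [445.2, 112.9, 95.4]
ee_rot: [0.002, 0.654, 0.757, 0.001]
force: [-5.5, -4.8, 27.8]
grip_width: 0.238
grip_force: 43.6
[445.20290399 112.93590869  95.41094621] [-6.33868958 -4.51920819 27.7312585 ] 0.24137365122776946
```

View pics/w4.png

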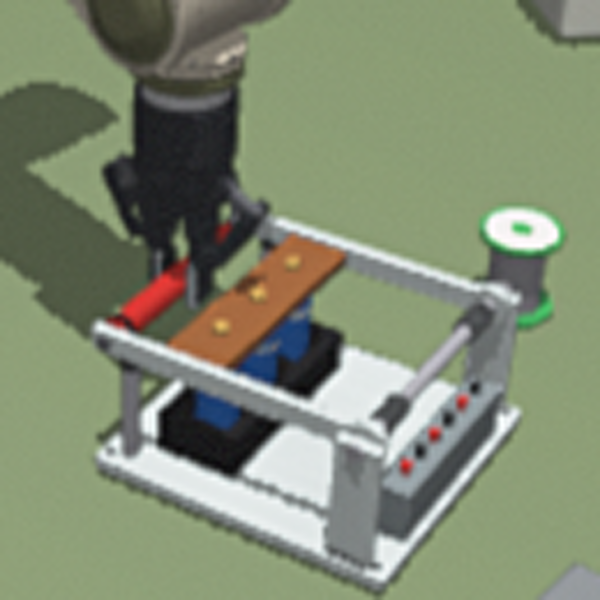

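```bash
python3 -m handwheel '[[[1,0,0,-0.02,0],[1,0,0,-0.02,0],[1,0,0,0,0],[1,0,0,0,0],[1,0,0,0,0],[1,0,0,0,0],[1,0,0,0,0]]]' 60
python3 - <<'E'
from rig import ctrl
s=ctrl.sense();print(s["eef_pos"],s["force"],s["dq"].round(4))
E
```

```text
time_s: 23.2
eef_pos: [445.3, 113.0, 94.7]
ee_rot: [0.002, 0.654, 0.757, 0.001]
force: [-12.8, -5.6, 44.6]
grip_width: 0.239
grip_force: 60.8
[445.30909681 112.95467025  94.73618212] [-12.79138597  -5.61946828  44.62731747] [-0.0003 -0.0008  0.0022  0.0013 -0.0015  0.0004]
```

```bash
python3 -m handwheel '[[[1,0,0,0.02,0],[1,0,0,0,0],[1,0,0,0,0],[1,0,0,0,0],[1,0,0,0,0]]]' 50
python3 - <<'E'
from rig import ctrl
s=ctrl.sense();print(s["eef_pos"],s["force"]); print(ctrl.finish_job())
E
```

```text
time_s: 23.7
eef_pos: [445.3, 113.0, 95.1]
ee_rot: [0.002, 0.654, 0.757, 0.001]
force: [-9.4, -5.0, 35.9]
grip_width: 0.233
grip_force: 59.5
[445.26337483 112.95573034  95.07387667] [-9.35384731 -5.00531401 35.91578743]
the job is handed in; nothing more can be done
None
```

I handed the job in at about 24 s: each well holds an upright cell, and the gripper is still holding the head down on its stops with about 36 N; the judge returned no verdict, and I did not measure the head angle or the probe compression directly.

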